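# Set the cassette clamp's dial, then hold its spring arm open

### The arm

A 7-joint arm with a two-finger parallel gripper is mounted at the origin on a cart in front of the work surface, level with it; the furniture and walls round the work are solid. World frame = base frame: x ahead of the robot, y to its left, z up, the work surface at z = 0. Lengths are in m, angles in rad, forces in N, time in s.
With the tool pointing down it reaches from about 0.425 to 0.875 m from the base axis. Payload 4.7 kg.
Tool frame: the origin (TCP) lies on the centre line of the jaws, within the pads' length; the fingertips stand ahead of it and the grasp point (between the pads) lies 8 mm behind it (ctrl.finger_overhang is the x of the fingertips in the tool frame, in m); x points along the fingers, z is the direction in which the jaws open and shut, and the axes are right-handed (so a half turn about x gives the same grasp; the last joint's range is limited). The gripper opens to 87 mm and grips with 3 to 60 N. Pads are 19 mm wide; open, the fingers measure 117 mm over their backs; the gripper's body (75 mm by 190 mm) begins 51 mm behind the grasp point.
Start: joints at [1.183, 0.321, -0.07, 1.45, 0.023, 1.371, -0.057], TCP at [0.254, -0.598, 0.234] pointing down, gripper open.
Joint ranges: [-2.86, 2.86], [-0.3, 2.09], [-1.38, 1.24], [0.06, 2.45], [-1.56, 4.7], [0.09, 2.05], [-2.69, 2.69]. Speed limits (rad/s): [2.57, 2.57, 3.14, 3.14, 3.14, 3.14, 3.14].

### API

Orientations are given as a rotation vector (axis times angle).
In Python, from bench import readout, viewer, job, nets, ctrl gives the robot as it stands.
- The arm moves only by the shell command python3 -m creep 'ROWS' [FORCE]. ROWS is JSON, a list of rows, each an object with "linear": the shift along the tool's x, y, z in m, a list of three; "twist": the turn, a rotation vector about the tool's x, y, z in degrees, a list of three; "fingers": the gripper's target within -1 to 1 (shut at 1, half-way at 0, fully open at -1). A call has 1 to 8 rows; each row is the pose to reach, as a shift and turn from the pose commanded when the call began, along the tool's axes at that moment; what a row does not reach only later rows make up. A row lasts 1/12 s, in which the tool goes at most 41.7 mm and 7.16 degrees, less where a joint would pass 70% of its speed; a pose out of reach is approached as far as the arm can. A call with a gripper value outside its range is refused whole. The fingers move at their own pace and stop on an object; FORCE is the grip in N (left out, the last holds). Time passes only in rows, so rows that repeat a pose let the fingers close. It gives the time, the measured TCP pose, the force and the opening at its end, in the units of the state.
- readout.get_state(): the state, without advancing time (a new reading comes with each control period).
- viewer.get_image(name): name is "scene" or "top" or "wrist"; returns (picture, depth): 400x640x3 uint8, red, green, blue; 400x640 float32, m along the optical axis (not along the pixel's ray), 0 where there is no reading.
- viewer.camera_params(name): a dict with "K" (3x3 intrinsics, pixels), "cam_to_world" (4x4, takes a point from camera to world coordinates). Camera axes: x right, y down, z forward; pixel columns grow to the right and rows downward; lengths in m; the calibration is good to about 2 mm. A picture is of the moment at which its call begins: read the wrist's pose just before it. camera_params takes no time and is no camera call; for the wrist camera it gives the pose at the moment of the call.
- job.close_job(): hands the job in, once; it reports no verdict.
Trained networks look in the newest picture that a camera, given by its name, has taken for a name from the list of things; names that differ only in an ending like _2 or _b are one class to them, and where a whole thing is asked for, a point or a joint stands for the part that bears it (a point fixed in the world has none). Each returns a list of dicts, best first, with "conf" (0 to 1); they miss things now and then, are a little off and sometimes report something else, mostly with a low value. They report only what shows in the picture. A call takes as long as a camera call. They do not tell look-alikes from the thing itself.
- nets.boxes_of(camera, label): "centre" ([x, y, z] in m, in world coordinates, good to about 4 mm: the middle of the surface that is visible of it).
- nets.place_of(camera, label): "centre" ([x, y, z] in m, in world coordinates, good to about 4 mm: a listed point, or the origin of a listed thing).
The state is a dict: "time": time; "joint_positions": joint angles; "qd": joint speeds; "joint_torque": joint torques, N m; "position": TCP position; "tool_rot": TCP orientation; "ft_force": force on the tool from outside, world axes, zero at the start; "torque": the same for the moment, N m; "grip_width": opening from 0.0 (shut) to 1.0 (fully open).
Only numpy, scipy, OpenCV 4.12 (cv2) and the standard library are available. Lean on these libraries where they do the work, as an engineer would, in place of code of your own. Each camera call takes 0.05 s, during which the arm holds its last target.

### The job

On the white cassette clamp, first turn the tension dial until its white pointer line points at the red index tab, with the spring arm still at rest on the yellow cassette. Then take the blue finger post on the spring arm, swing the arm off the cassette against its spring, all the way to the brass stop, and finish there: the program ends with the fingers still holding the arm against the stop, so a colleague can lift the cassette out. Leave the dial where you set it and do not disturb the oil bottle, the blue coverslip box or the yellow-lidded specimen cup.

Things in the scene. Friction and masses are not known exactly. Their poses are not given: they have to be found in the camera images.
- clamp: white cassette clamp, fixed to the worktop: base plate 125 x 205 mm on feet, its flat top 30 mm above the worktop. Origin on the worktop; the plate reaches from -75 to +50 mm along its x and from -137.5 to +67.5 mm along its y, z up. The grey-on-black dial is on the -y side; the spring arm and yellow cassette on the +y side. It stands at a different place and yaw (within 0.3 rad of the world axes) each time
- dial (a joint): angle of the tension dial (rad) about its upright axis, growing counter-clockwise seen from above, range -0.9 to 2.2. It stays where it is left (light friction, about 0.06 N m). At the start it always stands 0.5 to 1.7 rad counter-clockwise of the red tab, so it must be turned clockwise (value falling)
- dial_grip (a point): on the dial's axis, 63 mm above the worktop, in the middle of the grey bar grip: bar 48 mm long, 14 mm wide, from 42 to 73 mm above the worktop, standing on a black disc of radius 31 mm (top at 42 mm). Its x axis runs along the bar toward the end with the white pointer line, z up; pinch the bar across its 14 mm
- dial_mark (a point): pointer point of the dial: 31 mm from the dial's axis, in the direction of the white line, 43 mm above the worktop; turns with the dial
- index_mark (a point): where the pointer point must come: 31 mm from the dial's axis in the direction of the red index tab (11 x 11 x 6 mm, its middle 38.5 mm from the dial's axis, top 37 mm above the worktop), 43 mm above the worktop. The tab is fixed, at a different angle round the dial each time
- spring_arm (a joint): swing of the spring arm (rad): 0 at rest on the cassette, 1.1 hard against the stop; grows counter-clockwise seen from above. A spring always drives it back to 0: torque 0.16 N m at rest, 0.54 N m at the stop, that is about 2 N rising to 6.5 N at the finger post
- pivot_axis (a point): on the upright pivot axis of the spring arm, 75 mm above the worktop (the hardware there ends at 65 mm)
- finger_post (a point): on the axis of the blue upright finger post at the free end of the aluminium spring arm, 75 mm above the worktop, 85 mm from the pivot axis. The post is round, 14 mm in diameter, and stands free from 50 to 95 mm above the worktop; the arm below it is 15 mm wide and occupies 40 to 50 mm. Moves with the arm
- stop_post (a point): top of the brass stop post, 11 mm in diameter, 34 mm from the pivot axis, its top 53 mm above the worktop; the side of the arm meets it at 1.1 rad
- oil_bottle: small brown dropper bottle, 27 mm in diameter, 83 mm tall, loose; leave it alone. Origin at the centre of its underside
- coverslips: small blue coverslip box, 34 x 34 x 22 mm, loose; leave it alone. Origin at the centre of its underside
- specimen_cup: clear specimen cup with a yellow lid, 58 mm in diameter, 75 mm tall, loose; leave it alone. Origin at the centre of its underside
Mind the look-alikes: they are no part of the job. There is more than one size of the clamp; the job needs the larger.

How it is judged:
By the outcome, as a careful person would: the job done as asked, in the order asked, and still so for the second after the job is handed in, while the arm keeps its last pose, push and grip.
It also fails if it takes over 48 s, if anything falls off the work surface, if the arm or the gripper's body presses on something with over 40 N, if the wrist force passes 120 N, or if a joint passes its speed limit or range.

## Working session

There is one attempt and no reset: what is moved stays moved. The work goes in short steps, Python scripts to look and compute and a shell command to move; the robot and the scene stay as the last step left them, time stands still between calls to the robot, and variables do not carry over. Pictures are saved under pics/ and viewed, and the job is handed in when it is done.

```bash
mkdir -p pics; ls
cat > h.py <<'E'
import numpy as np, cv2
from bench import readout, viewer, job, nets, ctrl
from scipy.spatial.transform import Rotation as R
def snap(cam,fn):
    p,d=viewer.get_image(cam); cv2.imwrite('pics/'+fn,cv2.cvtColor(p,cv2.COLOR_RGB2BGR)); np.save('pics/'+fn[:-4]+'.npy',d)
    return p,d
def px2w(cam,u,v,d,cp=None):
    c=cp or viewer.camera_params(cam);K=c['K'];z=d
    pc=np.array([(u-K[0][2])*z/K[0][0],(v-K[1][2])*z/K[1][1],z,1]);return (np.array(c['cam_to_world'])@pc)[:3]
E
python3 - <<'E'
from h import *
np.set_printoptions(precision=4,suppress=True)
s=readout.get_state();print({k:np.round(v,3) for k,v in s.items()}, ctrl.finger_overhang)
for c in ['scene','top']:
    snap(c,c+'0.png'); print(c,viewer.camera_params(c))
    for l in ['clamp','dial_grip','dial_mark','index_mark','pivot_axis','finger_post','stop_post','oil_bottle','coverslips','specimen_cup']:
        print(l,[(np.round(r['centre'],3).tolist(),round(r['conf'],2)) for r in nets.place_of(c,l)])
E
```

```text
pics
{'time': np.float64(0.0), 'joint_positions': array([ 1.183,  0.322, -0.07 ,  1.452,  0.023,  1.371, -0.057]), 'qd': array([-0.   , -0.001,  0.   ,  0.   , -0.   ,  0.002,  0.002]), 'joint_torque': array([ -0.   , -49.128,  -0.404, -31.253,  -0.064,   0.044,   0.   ]), 'position': array([ 0.254, -0.598,  0.232]), 'tool_rot': array([ 0.909,  1.375, -0.908]), 'ft_force': array([-0.692,  0.115,  0.119]), 'torque': array([-0.013, -0.034,  0.017]), 'grip_width': np.float64(0.998)} 0.011
scene {'K': array([[393.8954,   0.    , 316.0212],
       [  0.    , 393.8954, 197.9882],
       [  0.    ,   0.    ,   1.    ]]), 'cam_to_world': array([[ 0.8422,  0.3628, -0.3989,  0.8484],
       [ 0.5392, -0.5703,  0.6197, -0.552 ],
       [-0.0027, -0.737 , -0.6759,  0.6714],
       [ 0.    ,  0.    ,  0.    ,  1.    ]])}
clamp [([0.473, 0.038, -0.001], 0.8), ([0.336, -0.249, 0.004], 0.72), ([0.507, 0.049, 0.078], 0.43)]
dial_grip [([0.487, -0.054, 0.066], 0.63)]
dial_mark [([0.331, -0.314, 0.032], 0.97)]
index_mark [([0.457, -0.061, 0.044], 0.47)]
pivot_axis [([0.429, 0.072, 0.071], 0.64), ([0.30
[... 641 characters left out ...]
  0.    ,  1.    ]])}
clamp [([0.473, 0.038, 0.003], 0.64), ([0.338, -0.248, -0.001], 0.6)]
dial_grip [([0.348, -0.314, 0.044], 0.82), ([0.487, -0.05, 0.066], 0.6), ([0.473, 0.038, -0.002], 0.44)]
dial_mark [([0.472, -0.081, 0.04], 0.97), ([0.325, -0.309, 0.032], 0.55)]
index_mark [([0.45, -0.061, 0.042], 0.6)]
pivot_axis [([0.426, 0.074, 0.079], 0.76), ([0.303, -0.221, 0.06], 0.61), ([0.454, -0.059, 0.042], 0.19)]
finger_post [([0.504, 0.045, 0.079], 0.72), ([0.366, -0.234, 0.054], 0.58)]
stop_post [([0.437, 0.1, 0.054], 0.65), ([0.315, -0.194, 0.041], 0.56)]
oil_bottle [([0.51, 0.232, -0.002], 0.51)]
coverslips [([0.446, -0.158, -0.002], 0.46)]
specimen_cup [([0.592, -0.004, 0.003], 0.96)]
```

View pics/scene0.png

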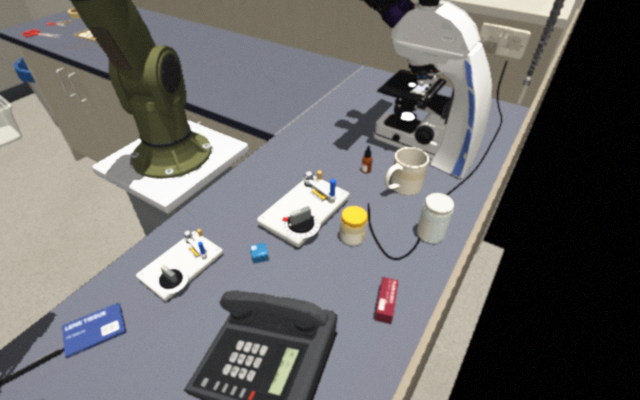

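View pics/top0.png

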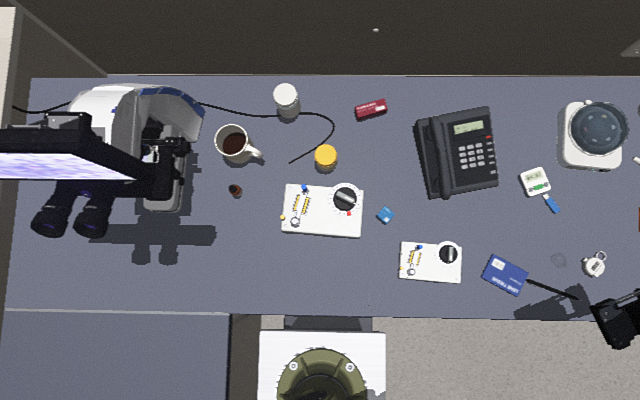

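```bash
cat >> h.py <<'E'
def plan(pos,jaw=None,steps=True):
    """pos world TCP; jaw = world yaw (deg) of tool z, tool x down. prints tool-frame shift & twist"""
    s=readout.get_state(); p=np.array(s['position']); Rt=R.from_rotvec(s['tool_rot']); 
    print('cur',p.round(4),'axes x',Rt.as_matrix()[:,0].round(3),'jaw yaw',np.degrees(np.arctan2(*Rt.as_matrix()[1::-1,2])).round(2),'q',np.round(s['joint_positions'],2),'F',np.round(s['ft_force'],1),'w',round(float(s['grip_width']),3),'t',s['time'])
    print('linear mm',(Rt.inv().apply(np.array(pos)-p)*1000).round(1))
    if jaw is not None:
        for k in (0,180):
            a=np.radians(jaw+k); z=np.array([np.cos(a),np.sin(a),0]);x=np.array([0,0,-1.]);M=np.c_[x,np.cross(z,x),z]
            print('twist',jaw+k,np.degrees((Rt.inv()*R.from_matrix(M)).as_rotvec()).round(2))
E
python3 - <<'E'
from h import *
plan([0.44,-0.02,0.3],-28)
c=viewer.camera_params('wrist');s=readout.get_state()
Rt=R.from_rotvec(s['tool_rot']).as_matrix();T=np.array(c['cam_to_world'])
print('cam in tool',(Rt.T@(T[:3,3]-s['position'])).round(3),(Rt.T@T[:3,:3]).round(2).tolist());print(c['K'])
im=cv2.imread('pics/top0.png')[150:260,260:420];cv2.imwrite('pics/topz.png',cv2.resize(im,(800,550),interpolation=cv2.INTER_CUBIC))
E
```

```text
cur [ 0.2542 -0.5983  0.2336] axes x [-0. -0. -1.] jaw yaw -66.98 q [ 1.18  0.32 -0.07  1.45  0.02  1.37 -0.06] F [ 0.3 -0.5 -0.3] w 1.002 t 1.1
linear mm [ -66.5  397.2 -459.5]
twist -28 [-38.98   0.     0.  ]
twist 152 [141.02   0.    -0.  ]
cam in tool [-0.151  0.065  0.001] [[0.0, -0.24, 0.97], [0.0, -0.97, -0.24], [1.0, 0.0, -0.0]]
[[301.50450651   0.         319.07076722]
 [  0.         301.50450651 200.78327872]
 [  0.           0.           1.        ]]
```

View pics/topz.png

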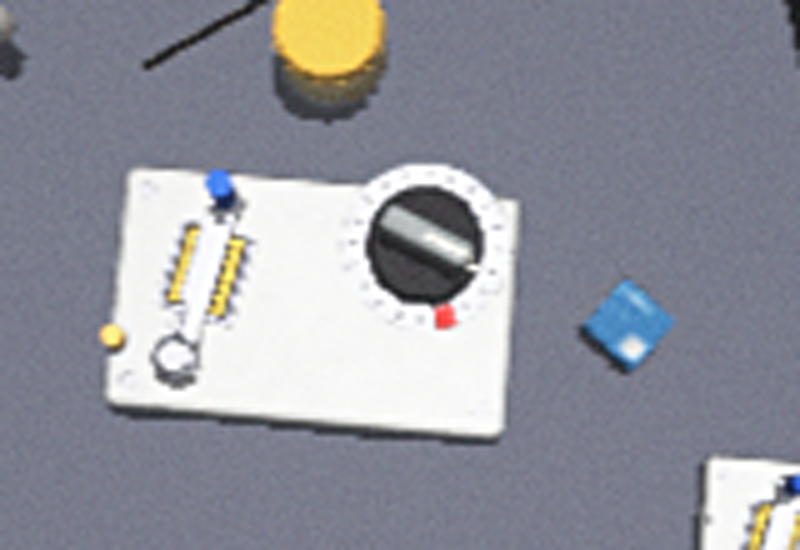

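```bash
python3 -m creep '[{"linear":[0,0.02,-0.022],"twist":[0,0,0],"fingers":-1},{"linear":[-0.002,0.045,-0.05],"twist":[0,0,0],"fingers":-1},{"linear":[-0.004,0.07,-0.078],"twist":[0,0,0],"fingers":-1},{"linear":[-0.006,0.096,-0.107],"twist":[0,0,0],"fingers":-1},{"linear":[-0.008,0.122,-0.136],"twist":[0,0,0],"fingers":-1},{"linear":[-0.01,0.148,-0.165],"twist":[0,0,0],"fingers":-1},{"linear":[-0.012,0.175,-0.195],"twist":[0,0,0],"fingers":-1},{"linear":[-0.014,0.2,-0.222],"twist":[0,0,0],"fingers":-1}]'
python3 -m creep '[{"linear":[0,0.025,-0.028],"twist":[-4,0,0],"fingers":-1},{"linear":[0,0.05,-0.056],"twist":[-9,0,0],"fingers":-1},{"linear":[0,0.077,-0.085],"twist":[-14,0,0],"fingers":-1},{"linear":[0,0.104,-0.115],"twist":[-19,0,0],"fingers":-1},{"linear":[0,0.13,-0.145],"twist":[-24,0,0],"fingers":-1},{"linear":[0,0.157,-0.175],"twist":[-29,0,0],"fingers":-1},{"linear":[0,0.183,-0.203],"twist":[-34,0,0],"fingers":-1},{"linear":[0,0.21,-0.233],"twist":[-39,0,0],"fingers":-1}]'
python3 -m creep '[{"linear":[0,0,0],"twist":[0,0,0],"fingers":-1},{"linear":[0,0,0],"twist":[0,0,0],"fingers":-1}]'
cat > see.py <<'E'
from h import *
import sys
fn=sys.argv[1]
plan([0.46,0,0.25],-28)
c=viewer.camera_params('wrist');p,d=snap('wrist',fn)
for l in ['clamp','dial_grip','dial_mark','index_mark','pivot_axis','finger_post','stop_post']:
    print(l,[(np.round(r['centre'],4).tolist(),round(r['conf'],2)) for r in nets.place_of('wrist',l)])
E
python3 see.py w1.png
```

```text
time: 1.77
position: [0.3519, -0.3133, 0.2479]
tool_rot: [0.908, 1.373, -0.908]
ft_force: [1.4, 0.5, 0.6]
grip_width: 0.998
time: 2.43
position: [0.4538, -0.0176, 0.248]
tool_rot: [0.379, 1.536, -0.381]
ft_force: [1.1, -1.0, -0.5]
grip_width: 0.998
time: 2.6
position: [0.454, -0.0166, 0.2479]
tool_rot: [0.378, 1.537, -0.379]
ft_force: [-0.4, -0.9, -0.5]
grip_width: 0.999
cur [ 0.454  -0.0166  0.2479] axes x [ 0.001 -0.    -1.   ] jaw yaw -27.66 q [ 0.64 -0.1  -0.61  1.87 -0.06  1.35 -0.44] F [-0.4 -0.9 -0.5] w 0.999 t 2.6
linear mm [-2.1 17.5 -2.4]
twist -28 [ 0.34  0.04 -0.  ]
twist 152 [-1.7966e+02  0.0000e+00  6.0000e-02]
clamp [([0.4707, 0.0344, -0.0], 0.67)]
dial_grip [([0.4843, -0.0533, 0.0676], 0.56)]
dial_mark [([0.4714, -0.0776, 0.0451], 0.9), ([0.5939, -0.0035, 0.0034], 0.52)]
index_mark [([0.4576, -0.0618, 0.0465], 0.47)]
pivot_axis [([0.4214, 0.0753, 0.0765], 0.79)]
finger_post [([0.5088, 0.0497, 0.0762], 0.91)]
stop_post [([0.4369, 0.105, 0.0549], 0.84), ([0.4471, -0.1565, -0.0009], 0.36)]
```

View pics/w1.png

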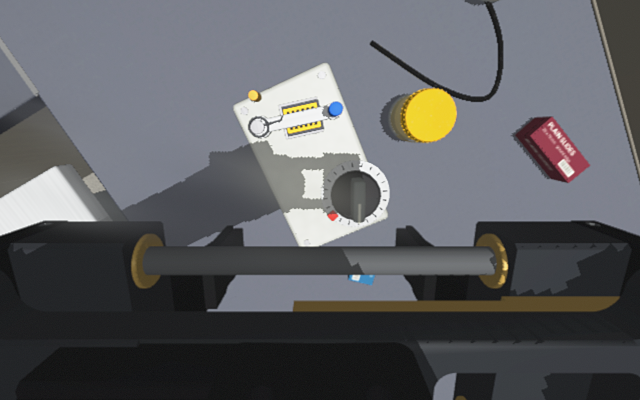

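```bash
cat > meas.py <<'E'
from h import *
def cloud(cam,fn):
    c=viewer.camera_params(cam);p,d=snap(cam,fn);K=c['K']
    v,u=np.mgrid[:400,:640];pc=np.stack([(u-K[0][2])*d/K[0][0],(v-K[1][2])*d/K[1][1],d],-1)
    T=np.array(c['cam_to_world']);W=pc@T[:3,:3].T+T[:3,3]; W[d<=0]=9
    return p.astype(int),W
def rep(cam,fn,D=(0.486,-0.053)):
    p,W=cloud(cam,fn);x,y,z=W[...,0],W[...,1],W[...,2];r,g,b=p[...,0],p[...,1],p[...,2]
    near=np.hypot(x-D[0],y-D[1])<0.06
    bar=near&(z>0.066)&(z<0.08)&(np.hypot(x-D[0],y-D[1])<0.04)
    red=near&(r>130)&(g<90)&(b<90)
    B=W[bar];cen=None
    if len(B)>5:
        cv=cv2.minAreaRect((B[:,:2]*1e4).astype(np.float32));cen=np.array(cv[0])/1e4
        w,V=np.linalg.eigh(np.cov(B[:,:2].T));a=V[:,1];print(cam,'bar n',len(B),'rect',cen.round(4),np.array(cv[1])/10,'mean',B.mean(0).round(4),'yaw',np.degrees(np.arctan2(a[1],a[0])).round(1),'zmax',B[:,2].max().round(4))
    if red.sum()>3:
        m=W[red].mean(0);print('red',red.sum(),m.round(4)); 
        for c0 in ([D] if cen is None else [cen,D]): print('  tab dir from',np.round(c0,4),np.degrees(np.arctan2(m[1]-c0[1],m[0]-c0[0])).round(1),'dist',np.hypot(*(m[:2]-c0)).round(4))
    # black disc
    bl=near&(r<60)&(g<60)&(b<60)&(abs(z-0.042)<0.004)
    if bl.sum()>20:
        (cx,cy),rad=cv2.minEnclosingCircle((W[bl][:,:2]*1e3).astype(np.float32));print('disc',cx,cy,rad,bl.sum())
    blue=(b>140)&(r<80)&(z>0.055)&(z<0.11)&(np.hypot(x-0.47,y-0.09)<0.09)
    if blue.sum()>3:
        m=W[blue];print('post',blue.sum(),m.mean(0).round(4),'top',m[m[:,2]>0.09].mean(0).round(4) if (m[:,2]>0.09).any() else None)
    wh=near&(r>170)&(g>170)&(b>170)&(abs(z-0.0425)<0.003)&(np.hypot(x-D[0],y-D[1])<0.034)
    print('whiteline',wh.sum(),W[wh].mean(0).round(4) if wh.any() else '')
if __name__=='__main__':
    import sys; rep(sys.argv[1],sys.argv[2])
E
python3 meas.py wrist w2.png; python3 meas.py top t2.png
python3 -c "
import cv2;im=cv2.imread('pics/w2.png')[60:260,220:420];cv2.imwrite('pics/w2z.png',cv2.resize(im,(600,600),interpolation=cv2.INTER_CUBIC))"
```

```text
wrist bar n 513 rect [ 0.4857 -0.0538] [48.31539307 14.09355774] mean [ 0.4859 -0.0523  0.0717] yaw 62.9 zmax 0.0742
red 47 [ 0.4486 -0.0636  0.036 ]
  tab dir from [ 0.4857 -0.0538] -165.1 dist 0.0384
  tab dir from [ 0.486 -0.053] -164.1 dist 0.0389
disc 496.3372802734375 -43.595211029052734 24.904338836669922 151
post 139 [0.5053 0.0478 0.0937] top [0.5055 0.0477 0.0942]
whiteline 6 [ 0.5107 -0.068   0.0402]
whiteline 0
```

View pics/w2z.png

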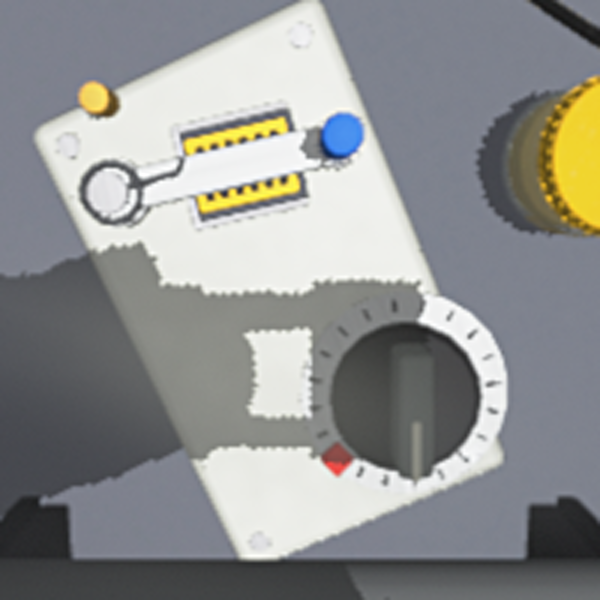

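```bash
python3 -c "
from h import *
plan([0.4857,-0.0535,0.13],-27.2)"
```

```text
cur [ 0.4535 -0.0197  0.2475] axes x [-0. -0. -1.] jaw yaw -28.05 q [ 0.64 -0.1  -0.61  1.87 -0.06  1.35 -0.44] F [-0.4  0.1 -0.5] w 0.994 t 3.1
linear mm [117.5 -14.7  44.3]
twist -27.2 [-0.85  0.    0.01]
twist 152.8 [ 1.7915e+02  1.0000e-02 -0.0000e+00]
```

```bash
python3 -m creep '[{"linear":[0.02,-0.003,0.008],"twist":[0,0,0],"fingers":0},{"linear":[0.05,-0.006,0.018],"twist":[0,0,0],"fingers":0},{"linear":[0.08,-0.01,0.03],"twist":[0,0,0],"fingers":0},{"linear":[0.105,-0.013,0.04],"twist":[-0.7,0,0],"fingers":0},{"linear":[0.117,-0.0145,0.044],"twist":[-0.7,0,0],"fingers":0},{"linear":[0.117,-0.0145,0.044],"twist":[-0.7,0,0],"fingers":0},{"linear":[0.117,-0.0145,0.044],"twist":[-0.7,0,0],"fingers":0}]' 20
python3 - <<'E'
from h import *
import meas
plan([0.4857,-0.0535,0.058],-27.2)
meas.rep('wrist','w3.png')
plan([0.4857,-0.0535,0.058],-27.2)
c=viewer.camera_params('wrist');s=readout.get_state()
Rt=R.from_rotvec(s['tool_rot']).as_matrix();T=np.array(c['cam_to_world'])
print('cam in tool',(Rt.T@(T[:3,3]-s['position'])).round(4))
E
```

```text
time: 3.68
position: [0.4855, -0.0523, 0.1307]
tool_rot: [0.374, 1.539, -0.373]
ft_force: [0.3, -0.5, 1.2]
grip_width: 0.562
cur [ 0.4855 -0.0523  0.1307] axes x [-0.001  0.001 -1.   ] jaw yaw -27.3 q [ 0.64  0.09 -0.61  1.95  0.06  1.11 -0.47] F [ 0.3 -0.5  1.2] w 0.562 t 3.6833
linear mm [72.7 -1.   0.8]
twist -27.2 [-0.1  -0.06 -0.02]
twist 152.8 [ 1.799e+02 -3.000e-02  1.000e-01]
wrist bar n 1123 rect [ 0.4863 -0.0521] [44.50036926 13.4714035 ] mean [ 0.4868 -0.0514  0.0718] yaw 63.0 zmax 0.0746
red 60 [ 0.4489 -0.0633  0.0362]
  tab dir from [ 0.4863 -0.0521] -163.3 dist 0.0391
  tab dir from [ 0.486 -0.053] -164.5 dist 0.0385
disc 485.0112609863281 -53.307865142822266 30.752607345581055 1569
post 424 [0.506  0.0474 0.0943] top [0.506  0.0474 0.0943]
whiteline 0 
cur [ 0.4862 -0.0522  0.1317] axes x [ 0.001  0.    -1.   ] jaw yaw -27.27 q [ 0.64  0.09 -0.61  1.95  0.06  1.11 -0.47] F [ 0.4 -0.8  0.3] w 0.539 t 3.7333
linear mm [73.7 -1.5  0.1]
twist -27.2 [-0.07  0.06 -0.04]
twist 152.8 [ 1.7993e+02 -6.0000e-02 -1.0000e-01]
cam in tool [-0.1505  0.0648  0.    ]
```

View pics/w3.png

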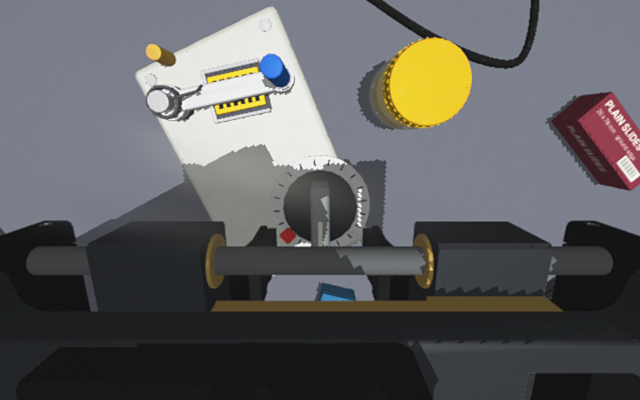

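```bash
python3 -m creep '[{"linear":[0.02,-0.001,0],"twist":[0,0,0],"fingers":0},{"linear":[0.04,-0.001,0],"twist":[0,0,0],"fingers":0},{"linear":[0.058,-0.001,0],"twist":[0,0,0],"fingers":0},{"linear":[0.068,-0.001,0],"twist":[0,0,0],"fingers":0},{"linear":[0.072,-0.001,0],"twist":[0,0,0],"fingers":0},{"linear":[0.072,-0.001,0],"twist":[0,0,0],"fingers":0}]' 20
python3 -m creep '[{"linear":[0,0,0],"twist":[0,0,0],"fingers":0.4},{"linear":[0,0,0],"twist":[0,0,0],"fingers":0.6},{"linear":[0,0,0],"twist":[0,0,0],"fingers":0.8},{"linear":[0,0,0],"twist":[0,0,0],"fingers":1},{"linear":[0,0,0],"twist":[0,0,0],"fingers":1},{"linear":[0,0,0],"twist":[0,0,0],"fingers":1}]' 20
python3 - <<'E'
from h import *
plan([0.4857,-0.0535,0.058],-27.2)
snap('wrist','w4.png')
E
```

```text
time: 4.23
position: [0.4854, -0.0533, 0.059]
tool_rot: [0.373, 1.538, -0.373]
ft_force: [-0.7, -0.3, 0.2]
grip_width: 0.502
time: 4.73
position: [0.4853, -0.0536, 0.0589]
tool_rot: [0.373, 1.538, -0.373]
ft_force: [-1.0, 0.5, 1.0]
grip_width: 0.16
cur [ 0.4853 -0.0536  0.0589] axes x [ 0. -0. -1.] jaw yaw -27.28 q [ 0.62  0.19 -0.6   2.02  0.13  0.97 -0.53] F [-1.   0.5  1. ] w 0.16 t 4.7333
linear mm [0.9 0.2 0.3]
twist -27.2 [-0.08  0.03  0.01]
twist 152.8 [ 1.7992e+02  1.0000e-02 -4.0000e-02]
```

View pics/w4.png

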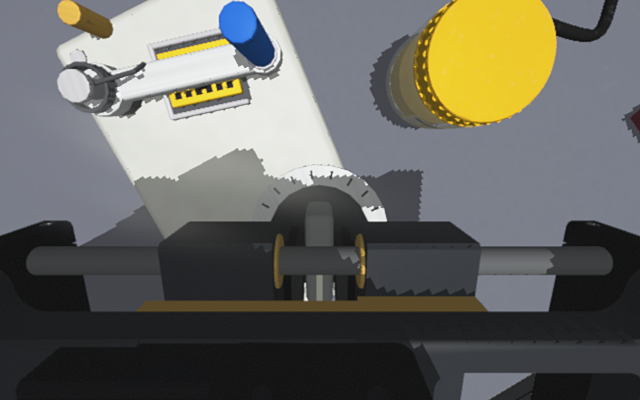

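```bash
python3 -m creep '[{"linear":[0,0,0],"twist":[3,0,0],"fingers":1},{"linear":[0,0,0],"twist":[6.5,0,0],"fingers":1},{"linear":[0,0,0],"twist":[10,0,0],"fingers":1},{"linear":[0,0,0],"twist":[13.5,0,0],"fingers":1},{"linear":[0,0,0],"twist":[17,0,0],"fingers":1},{"linear":[0,0,0],"twist":[20,0,0],"fingers":1},{"linear":[0,0,0],"twist":[23,0,0],"fingers":1},{"linear":[0,0,0],"twist":[26,0,0],"fingers":1}]' 20
python3 -m creep '[{"linear":[0,0,0],"twist":[3.5,0,0],"fingers":1},{"linear":[0,0,0],"twist":[7,0,0],"fingers":1},{"linear":[0,0,0],"twist":[10.5,0,0],"fingers":1},{"linear":[0,0,0],"twist":[14,0,0],"fingers":1},{"linear":[0,0,0],"twist":[17.5,0,0],"fingers":1},{"linear":[0,0,0],"twist":[20,0,0],"fingers":1},{"linear":[0,0,0],"twist":[21.5,0,0],"fingers":1},{"linear":[0,0,0],"twist":[21.5,0,0],"fingers":1}]' 20
python3 - <<'E'
from h import *
plan([0.4857,-0.0535,0.058],-74.5)
import meas
meas.rep('wrist','w5.png'); meas.rep('top','t5.png')
for c in ['wrist','top']:
  for l in ['dial_mark','index_mark','dial_grip']:
    print(c,l,[(np.round(r['centre'],4).tolist(),round(r['conf'],2)) for r in nets.place_of(c,l)])
E
```

```text
time: 5.45
position: [0.4852, -0.0535, 0.0589]
tool_rot: [0.727, 1.446, -0.727]
ft_force: [-0.9, -0.0, 2.9]
grip_width: 0.157
time: 6.12
position: [0.4851, -0.0533, 0.0588]
tool_rot: [1.012, 1.323, -1.012]
ft_force: [-1.8, 0.5, 3.4]
grip_width: 0.163
cur [ 0.4851 -0.0533  0.0588] axes x [-0. -0. -1.] jaw yaw -74.8 q [ 0.53  0.18 -0.51  2.02  0.11  0.96 -1.34] F [-1.8  0.5  3.4] w 0.163 t 6.1167
linear mm [0.8 0.5 0.4]
twist -74.5 [-0.3  -0.    0.02]
twist 105.5 [1.797e+02 2.000e-02 1.000e-02]
wrist bar n 1945 rect [ 0.4879 -0.0564] [46.69249268 32.08076477] mean [ 0.4896 -0.053   0.0717] yaw -164.6 zmax 0.0776
disc 485.7828674316406 -53.955169677734375 30.097156524658203 1010
post 793 [0.5068 0.0474 0.0943] top [0.5068 0.0474 0.0943]
whiteline 0 
post 7 [0.5076 0.0512 0.095 ] top [0.5076 0.0512 0.095 ]
whiteline 0 
wrist dial_mark [([0.4577, -0.0593, 0.0453], 0.89)]
wrist index_mark []
wrist dial_grip [([0.4833, -0.0548, 0.0609], 0.97)]
top dial_mark [([0.3251, -0.3098, 0.0334], 0.51)]
top index_mark []
top dial_grip [([0.349, -0.3145, 0.0472], 0.65)]
```

View pics/w5.png

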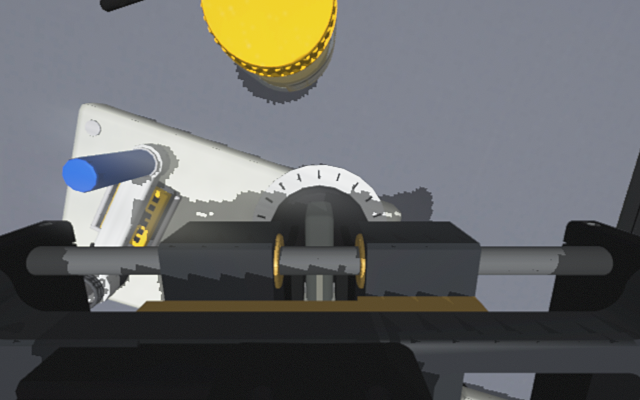

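```bash
python3 -m creep '[{"linear":[0,0,0],"twist":[0,0,0],"fingers":0.4},{"linear":[0,0,0],"twist":[0,0,0],"fingers":0},{"linear":[0,0,0],"twist":[0,0,0],"fingers":0},{"linear":[0,0,0],"twist":[0,0,0],"fingers":0}]' 20
python3 -m creep '[{"linear":[-0.02,0,0],"twist":[0,0,0],"fingers":0},{"linear":[-0.05,0,0],"twist":[0,0,0],"fingers":0},{"linear":[-0.085,0,0],"twist":[0,0,0],"fingers":0},{"linear":[-0.12,0,0],"twist":[0,0,0],"fingers":0},{"linear":[-0.15,0,0],"twist":[0,0,0],"fingers":0},{"linear":[-0.165,0,0],"twist":[0,0,0],"fingers":0},{"linear":[-0.165,0,0],"twist":[0,0,0],"fingers":0},{"linear":[-0.165,0,0],"twist":[0,0,0],"fingers":0}]' 20
python3 - <<'E'
from h import *
plan([0.4857,-0.0535,0.058],-74.5)
import meas
meas.rep('wrist','w6.png'); meas.rep('top','t6.png')
for c in ['wrist','top']:
  for l in ['dial_mark','index_mark','dial_grip','pivot_axis','finger_post','stop_post']:
    print(c,l,[(np.round(r['centre'],4).tolist(),round(r['conf'],2)) for r in nets.place_of(c,l)])
im=cv2.imread('pics/w6.png')[100:260,200:420];cv2.imwrite('pics/w6z.png',cv2.resize(im,(800,582),interpolation=cv2.INTER_CUBIC))
E
```

```text
time: 6.85
position: [0.4851, -0.0536, 0.0583]
tool_rot: [1.011, 1.323, -1.011]
ft_force: [-0.1, -0.2, 0.1]
grip_width: 0.381
time: 7.52
position: [0.4856, -0.0536, 0.224]
tool_rot: [1.011, 1.321, -1.011]
ft_force: [0.1, -1.0, 0.3]
grip_width: 0.5
cur [ 0.4856 -0.0536  0.224 ] axes x [ 0.002 -0.001 -1.   ] jaw yaw -74.78 q [ 0.57  0.   -0.51  1.84  0.    1.3  -1.25] F [ 0.1 -1.   0.3] w 0.5 t 7.5167
linear mm [ 1.66e+02 -1.00e-01 -3.00e-01]
twist -74.5 [-0.28  0.06 -0.08]
twist 105.5 [ 1.7972e+02 -1.2000e-01 -1.0000e-01]
wrist bar n 605 rect [ 0.4853 -0.054 ] [48.22398682 13.40983429] mean [ 0.4867 -0.0539  0.0719] yaw -164.1 zmax 0.0743
red 46 [ 0.4479 -0.0642  0.0362]
  tab dir from [ 0.4853 -0.054 ] -164.7 dist 0.0387
  tab dir from [ 0.486 -0.053] -163.6 dist 0.0397
whiteline 8 [ 0.5086 -0.0724  0.0402]
whiteline 0 
wrist dial_mark [([0.4546, -0.0591, 0.0431], 0.96)]
wrist index_mark [([0.4569, -0.065, 0.0467], 0.55)]
wrist dial_grip [([0.4841, -0.0544, 0.0629], 0.61)]
wrist pivot_axis [([0.4229, 0.0725, 0.0764], 0.94)]
wrist finger_post [([0.5928, 0.0009, 0.0018], 0.74), ([0.4457, -0.1588, -0.0031], 0.7), ([0.5048, 0.0513, 0.0756], 0.61)]
wrist stop_post [([0.4369, 0.1065, 0.0525], 0.63)]
top dial_mark [([0.3273, -0.3091, 0.0292], 0.7)]
top index_mark [([0.4493, -0.1581, 0.0027], 0.53)]
top dial_grip [([0.3498, -0.3175, 0.0465], 0.74)]
top pivot_axis [([0.3024, -0.2234, 0.0608], 0.71), ([0.423, 0.0706, 0.077], 0.69), ([0.4488, -0.1576, 0.001], 0.5)]
top finger_post [([0.3688, -0.2359, 0.0528], 0.53)]
top stop_post [([0.3129, -0.1933, 0.0408], 0.71), ([0.4351, 0.104, 0.0529], 0.63), ([0.5107, 0.2289, -0.0022], 0.21)]
```

View pics/w6z.png

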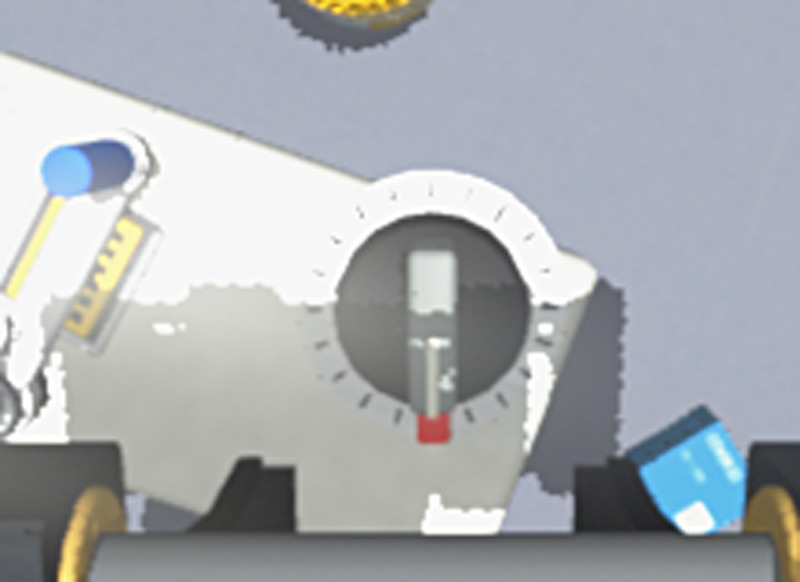

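Run:
```python
from h import *
plan([0.506,0.0478,0.15],-107.3)
```

```text
cur [ 0.4852 -0.0535  0.2235] axes x [-0. -0. -1.] jaw yaw -74.78 q [ 0.57  0.   -0.51  1.84  0.    1.3  -1.25] F [0.6 0.3 0.2] w 0.496 t 8.2167
linear mm [ 73.5  46.7 -92.3]
twist -107.3 [32.52  0.    0.  ]
twist 72.7 [-147.48   -0.      0.  ]
```

```bash
python3 -m creep '[{"linear":[0.01,0.007,-0.013],"twist":[5,0,0],"fingers":0},{"linear":[0.022,0.014,-0.028],"twist":[11,0,0],"fingers":0},{"linear":[0.036,0.023,-0.046],"twist":[17,0,0],"fingers":0},{"linear":[0.05,0.032,-0.063],"twist":[23,0,0],"fingers":0},{"linear":[0.062,0.04,-0.079],"twist":[28,0,0],"fingers":0},{"linear":[0.07,0.045,-0.089],"twist":[32.5,0,0],"fingers":0},{"linear":[0.0735,0.0467,-0.0923],"twist":[32.5,0,0],"fingers":0},{"linear":[0.0735,0.0467,-0.0923],"twist":[32.5,0,0],"fingers":0}]' 20
python3 - <<'E'
from h import *
import meas
plan([0.506,0.0478,0.067],-107.3)
meas.rep('wrist','w7.png'); meas.rep('top','t7.png')
E
```

```text
time: 8.88
position: [0.5055, 0.0488, 0.1493]
tool_rot: [1.424, 1.055, -1.426]
ft_force: [0.5, 0.8, -0.5]
grip_width: 0.502
cur [0.5055 0.0488 0.1493] axes x [-0.002  0.    -1.   ] jaw yaw -107.03 q [ 0.42  0.12 -0.6   1.89  0.07  1.16 -2.07] F [ 0.5  0.8 -0.5] w 0.502 t 8.8833
linear mm [82.3  0.9  0.8]
twist -107.3 [0.27 0.01 0.09]
twist 72.7 [-1.7973e+02 -1.5000e-01  1.0000e-02]
wrist bar n 1078 rect [ 0.4862 -0.0541] [47.14761963 14.58450623] mean [ 0.4878 -0.0528  0.0716] yaw -163.8 zmax 0.0743
red 4 [ 0.4525 -0.0602  0.0353]
  tab dir from [ 0.4862 -0.0541] -169.6 dist 0.0342
  tab dir from [ 0.486 -0.053] -167.8 dist 0.0343
disc 486.2008972167969 -53.41451644897461 30.04583740234375 818
post 213 [0.506  0.0479 0.0942] top [0.506  0.0479 0.0942]
whiteline 24 [ 0.4894 -0.0796  0.0401]
top bar n 104 rect [ 0.4843 -0.0523] [48.32185364 13.58723602] mean [ 0.4833 -0.0525  0.0715] yaw -166.4 zmax 0.078
red 7 [ 0.448  -0.061   0.0351]
  tab dir from [ 0.4843 -0.0523] -166.5 dist 0.0374
  tab dir from [ 0.486 -0.053] -168.1 dist 0.0388
disc 482.66650390625 -52.75560760498047 29.05875015258789 83
whiteline 7 [ 0.4814 -0.0754  0.0413]
```

View pics/w7.png

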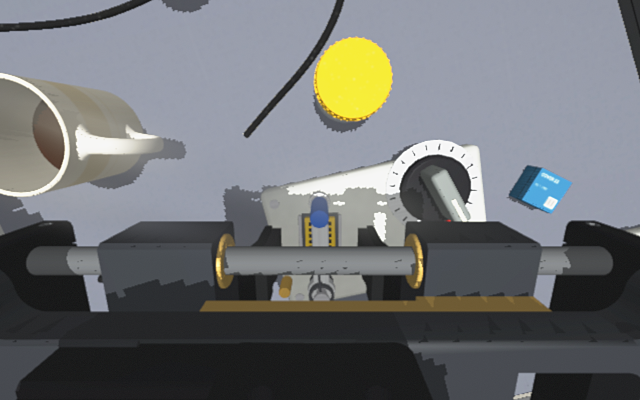

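```bash
python3 -m creep '[{"linear":[0.02,0.0005,0.0005],"twist":[0,0,0],"fingers":0},{"linear":[0.042,0.0005,0.0005],"twist":[0,0,0],"fingers":0},{"linear":[0.062,0.0005,0.0005],"twist":[0,0,0],"fingers":0},{"linear":[0.076,0.0005,0.0005],"twist":[0,0,0],"fingers":0},{"linear":[0.082,0.0005,0.0005],"twist":[0,0,0],"fingers":0},{"linear":[0.082,0.0005,0.0005],"twist":[0,0,0],"fingers":0}]' 30
python3 -m creep '[{"linear":[0,0,0],"twist":[0,0,0],"fingers":0.4},{"linear":[0,0,0],"twist":[0,0,0],"fingers":0.6},{"linear":[0,0,0],"twist":[0,0,0],"fingers":0.8},{"linear":[0,0,0],"twist":[0,0,0],"fingers":1},{"linear":[0,0,0],"twist":[0,0,0],"fingers":1},{"linear":[0,0,0],"twist":[0,0,0],"fingers":1}]' 30
python3 - <<'E'
from h import *
plan([0.506,0.0478,0.067],-107.3)
snap('wrist','w8.png')
s=readout.get_state();Rt=R.from_rotvec(s['tool_rot']);p0=np.array(s['position']);piv=np.array([.4245,.0729])
v=p0[:2]-piv;print('r',np.hypot(*v),np.degrees(np.arctan2(v[1],v[0])))
for a in np.arange(4,72,4.):
    t=np.radians(a);M=np.array([[np.cos(t),-np.sin(t)],[np.sin(t),np.cos(t)]]);q=piv+M@v
    print(a,Rt.inv().apply(np.r_[q-p0[:2],0]).round(4))
E
```

```text
time: 9.48
position: [0.5057, 0.046, 0.0673]
tool_rot: [1.427, 1.052, -1.43]
ft_force: [-0.6, 0.4, 0.3]
grip_width: 0.501
time: 9.98
position: [0.5071, 0.0484, 0.0686]
tool_rot: [1.43, 1.051, -1.425]
ft_force: [1.1, 1.1, -0.5]
grip_width: 0.152
cur [0.5071 0.0484 0.0686] axes x [ 0.002  0.002 -1.   ] jaw yaw -107.26 q [ 0.4   0.22 -0.6   1.97  0.15  1.   -2.14] F [ 1.1  1.1 -0.5] w 0.152 t 9.9833
linear mm [ 1.6 -0.9  0.9]
twist -107.3 [ 0.04 -0.12 -0.09]
twist 72.7 [-1.7996e+02  1.3000e-01 -1.9000e-01]
r 0.08622001679261866 -16.619558123878765
4.0 [ 0.     -0.0003 -0.006 ]
8.0 [ 0.    -0.001 -0.012]
12.0 [ 0.     -0.0021 -0.0179]
16.0 [ 0.     -0.0036 -0.0237]
20.0 [ 0.     -0.0055 -0.0294]
24.0 [ 0.     -0.0078 -0.035 ]
28.0 [ 0.0001 -0.0105 -0.0404]
32.0 [ 0.0001 -0.0136 -0.0455]
36.0 [ 0.0001 -0.017  -0.0505]
40.0 [ 0.0001 -0.0208 -0.0552]
44.0 [ 0.0001 -0.0248 -0.0596]
48.0 [ 0.0001 -0.0292 -0.0638]
52.0 [ 0.0001 -0.0339 -0.0676]
56.0 [ 0.0001 -0.0388 -0.0711]
60.0 [ 0.0001 -0.0439 -0.0742]
64.0 [ 0.0001 -0.0493 -0.077 ]
68.0 [ 0.     -0.0548 -0.0794]
```

View pics/w8.png

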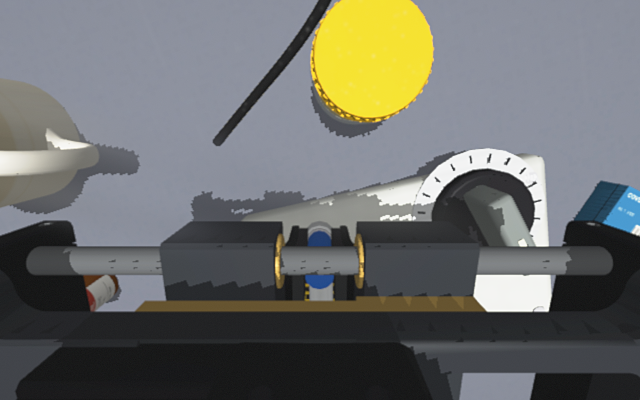

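```bash
python3 -m creep '[{"linear":[0,-0.0003,-0.006],"twist":[-4,0,0],"fingers":1},{"linear":[0,-0.001,-0.012],"twist":[-8,0,0],"fingers":1},{"linear":[0,-0.002,-0.0178],"twist":[-12,0,0],"fingers":1},{"linear":[0,-0.0034,-0.0235],"twist":[-16,0,0],"fingers":1},{"linear":[0,-0.0052,-0.0292],"twist":[-20,0,0],"fingers":1},{"linear":[0,-0.0075,-0.0347],"twist":[-24,0,0],"fingers":1},{"linear":[0,-0.0101,-0.04],"twist":[-28,0,0],"fingers":1},{"linear":[0,-0.0131,-0.0451],"twist":[-32,0,0],"fingers":1}]' 35
python3 - <<'E'
from h import *
plan([0.506,0.0478,0.067],-75.3)
snap('wrist','w9.png')
s=readout.get_state();v=np.array(s['position'])[:2]-np.array([.4245,.0729]);print('r',np.hypot(*v),np.degrees(np.arctan2(v[1],v[0])))
E
```

```text
time: 10.7
position: [0.5077, 0.0932, 0.0685]
tool_rot: [1.015, 1.319, -1.017]
ft_force: [-0.4, -1.8, 3.4]
grip_width: 0.151
cur [0.5077 0.0932 0.0685] axes x [ 0.001 -0.002 -1.   ] jaw yaw -75.16 q [ 0.39  0.25 -0.69  1.95  0.19  1.01 -1.7 ] F [-0.4 -1.8  3.4] w 0.151 t 10.7
linear mm [  1.6 -13.3  43.4]
twist -75.3 [ 0.14  0.1  -0.  ]
twist 104.7 [-1.7986e+02  1.0000e-02  1.6000e-01]
r 0.08559281928631833 14.618148363301538
```

View pics/w9.png

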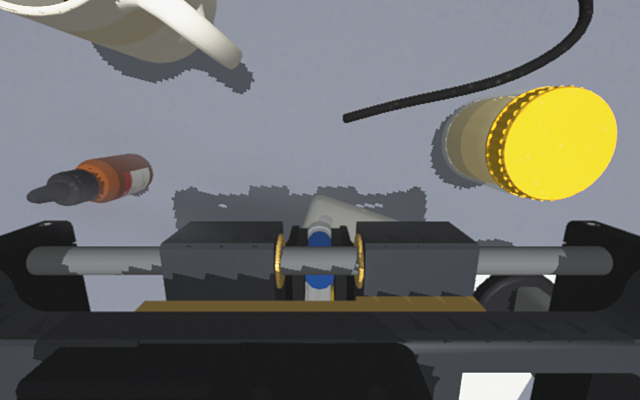

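```bash
python3 -m creep '[{"linear":[0,-0.0003,-0.006],"twist":[-4,0,0],"fingers":1},{"linear":[0,-0.001,-0.012],"twist":[-8,0,0],"fingers":1},{"linear":[0,-0.002,-0.0178],"twist":[-12,0,0],"fingers":1},{"linear":[0,-0.0034,-0.0235],"twist":[-16,0,0],"fingers":1},{"linear":[0,-0.0052,-0.0292],"twist":[-20,0,0],"fingers":1},{"linear":[0,-0.0075,-0.0347],"twist":[-24,0,0],"fingers":1},{"linear":[0,-0.0094,-0.0386],"twist":[-27,0,0],"fingers":1},{"linear":[0,-0.0094,-0.0386],"twist":[-27,0,0],"fingers":1}]' 40
cat > f.py <<'E'
from h import *
plan([0.4839,0.1337,0.067],-44.3)
s=readout.get_state();v=np.array(s['position'])[:2]-np.array([.4245,.0729]);a=np.arctan2(v[1],v[0]);F=np.array(s['ft_force'])
print('r',np.hypot(*v).round(4),'swing',(np.degrees(a)+17.35).round(2),'Ftan',(-F[0]*np.sin(a)+F[1]*np.cos(a)).round(2),'Frad',(F[0]*np.cos(a)+F[1]*np.sin(a)).round(2))
E
python3 f.py
```

```text
time: 11.42
position: [0.489, 0.1284, 0.0685]
tool_rot: [0.658, 1.466, -0.659]
ft_force: [2.4, -3.5, 2.3]
grip_width: 0.148
cur [0.489  0.1284 0.0685] axes x [ 0.002 -0.001 -1.   ] jaw yaw -48.29 q [ 0.41  0.25 -0.79  1.97  0.21  1.   -1.32] F [ 2.4 -3.5  2.3] w 0.148 t 11.4167
linear mm [ 1.5 -0.3 -7.4]
twist -44.3 [-3.99  0.13 -0.02]
twist 135.7 [ 1.7601e+02 -3.0000e-02 -1.9000e-01]
r 0.0851 swing 58.03 Ftan -4.25 Frad -0.48
```

```bash
python3 -m creep '[{"linear":[0,-0.0001,-0.0015],"twist":[-1,0,0],"fingers":1},{"linear":[0,-0.0001,-0.003],"twist":[-2,0,0],"fingers":1},{"linear":[0,-0.0002,-0.0045],"twist":[-3,0,0],"fingers":1},{"linear":[0,-0.0003,-0.006],"twist":[-4,0,0],"fingers":1},{"linear":[0,-0.0003,-0.006],"twist":[-4,0,0],"fingers":1},{"linear":[0,-0.0003,-0.006],"twist":[-4,0,0],"fingers":1}]' 40
python3 f.py
python3 -m creep '[{"linear":[0,0,-0.001],"twist":[-0.7,0,0],"fingers":1},{"linear":[0,0,-0.001],"twist":[-0.7,0,0],"fingers":1},{"linear":[0,0,-0.001],"twist":[-0.7,0,0],"fingers":1}]' 40
python3 f.py
```

```text
time: 11.92
position: [0.4847, 0.133, 0.0685]
tool_rot: [0.604, 1.484, -0.604]
ft_force: [1.7, -3.5, 6.3]
grip_width: 0.146
cur [0.4847 0.133  0.0685] axes x [ 0.001 -0.001 -1.   ] jaw yaw -44.26 q [ 0.41  0.25 -0.81  1.97  0.21  1.   -1.26] F [ 1.7 -3.5  6.3] w 0.146 t 11.9167
linear mm [ 1.5 -0.1 -1. ]
twist -44.3 [ 0.04  0.07 -0.02]
twist 135.7 [-1.7996e+02  2.0000e-02  1.1000e-01]
r 0.0851 swing 62.34 Ftan -3.64 Frad -1.28
time: 12.17
position: [0.484, 0.1337, 0.0685]
tool_rot: [0.594, 1.486, -0.595]
ft_force: [2.5, -3.5, 6.1]
grip_width: 0.146
cur [0.484  0.1337 0.0685] axes x [ 0.001 -0.001 -1.   ] jaw yaw -43.57 q [ 0.42  0.25 -0.81  1.98  0.21  1.   -1.25] F [ 2.5 -3.5  6.1] w 0.146 t 12.1667
linear mm [ 1.5 -0.1 -0. ]
twist -44.3 [ 0.73  0.07 -0.01]
twist 135.7 [-1.7927e+02  2.0000e-02  1.2000e-01]
r 0.0851 swing 62.99 Ftan -4.24 Frad -0.8
```

```bash
for i in 1; do python3 -m creep '[{"linear":[0,0,-0.001],"twist":[-0.5,0,0],"fingers":1},{"linear":[0,0,-0.001],"twist":[-0.5,0,0],"fingers":1}]' 40; done
python3 f.py
python3 -m creep '[{"linear":[0,0,-0.001],"twist":[0,0,0],"fingers":1},{"linear":[0,0,-0.001],"twist":[0,0,0],"fingers":1}]' 40
python3 f.py
python3 -m creep '[{"linear":[0,0,-0.001],"twist":[0,0,0],"fingers":1},{"linear":[0,0,-0.001],"twist":[0,0,0],"fingers":1}]' 40
python3 f.py; python3 -c "
from h import *
snap('wrist','w10.png')
snap('scene','s10.png')
snap('top','t10.png')
im=cv2.imread('pics/s10.png')[140:260,230:420];cv2.imwrite('pics/s10z.png',cv2.resize(im,(798,504),interpolation=cv2.INTER_CUBIC))"
```

```text
time: 12.33
position: [0.4833, 0.1344, 0.0685]
tool_rot: [0.587, 1.488, -0.588]
ft_force: [1.5, -4.3, 4.3]
grip_width: 0.146
cur [0.4833 0.1344 0.0685] axes x [ 0.001 -0.001 -1.   ] jaw yaw -43.04 q [ 0.42  0.24 -0.81  1.98  0.21  1.   -1.24] F [ 1.5 -4.3  4.3] w 0.146 t 12.3333
linear mm [ 1.5 -0.1  0.9]
twist -44.3 [ 1.26  0.08 -0.01]
twist 135.7 [-1.7874e+02  2.0000e-02  1.3000e-01]
r 0.085 swing 63.62 Ftan -4.06 Frad -2.02
time: 12.5
position: [0.4827, 0.1349, 0.0685]
tool_rot: [0.587, 1.488, -0.588]
ft_force: [1.7, -4.0, 5.5]
grip_width: 0.148
cur [0.4827 0.1349 0.0685] axes x [ 0.002 -0.001 -1.   ] jaw yaw -43.06 q [ 0.42  0.24 -0.81  1.98  0.21  1.   -1.25] F [ 1.7 -4.   5.5] w 0.148 t 12.5
linear mm [ 1.5 -0.1  1.7]
twist -44.3 [ 1.24  0.11 -0.02]
twist 135.7 [-1.7876e+02  3.0000e-02  1.6000e-01]
r 0.0851 swing 64.15 Ftan -4.0 Frad -1.72
time: 12.67
position: [0.4826, 0.135, 0.0685]
tool_rot: [0.587, 1.487, -0.588]
ft_force: [4.0, -5.9, 4.6]
grip_width: 0.152
cur [0.4826 0.135  0.0685] axes x [ 0.003 -0.001 -1.   ] jaw yaw -43.08 q [ 0.41  0.24 -0.81  1.98  0.21  1.   -1.25] F [ 4.  -5.9  4.6] w 0.152 t 12.6667
linear mm [ 1.5 -0.1  1.8]
twist -44.3 [ 1.22  0.17 -0.05]
twist 135.7 [-1.7878e+02  7.0000e-02  2.7000e-01]
r 0.085 swing 64.24 Ftan -6.91 Frad -1.55
```

View pics/w10.png

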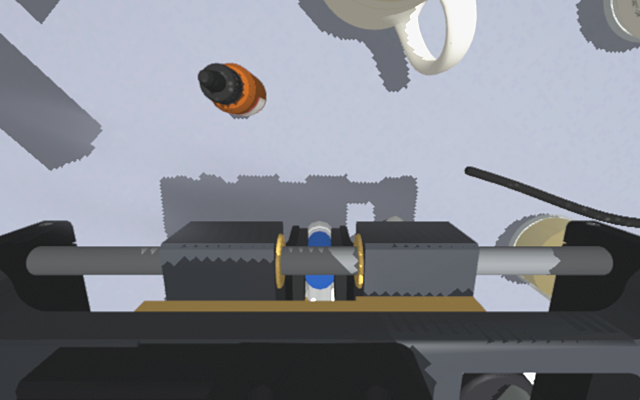

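View pics/s10z.png

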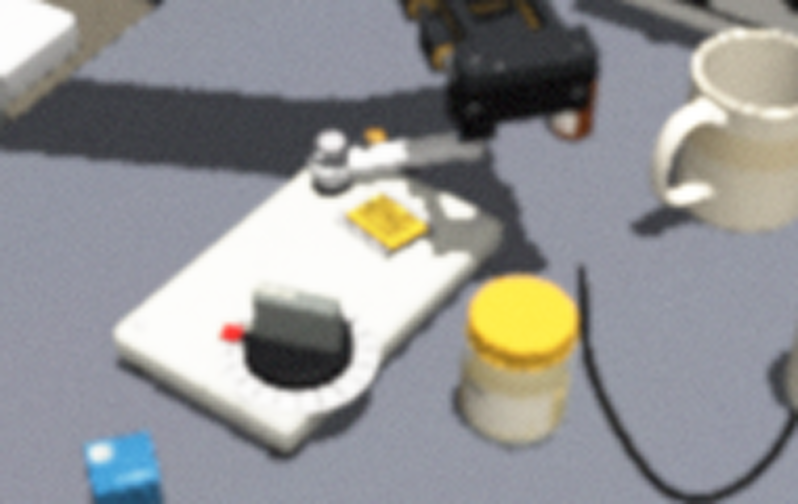

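```bash
python3 -m creep '[{"linear":[0,0,-0.001],"twist":[0,0,0],"fingers":1},{"linear":[0,0,-0.001],"twist":[0,0,0],"fingers":1},{"linear":[0,0,-0.001],"twist":[0,0,0],"fingers":1},{"linear":[0,0,-0.001],"twist":[0,0,0],"fingers":1}]' 40
python3 f.py
```

```text
time: 13.15
position: [0.4825, 0.135, 0.0685]
tool_rot: [0.588, 1.485, -0.588]
ft_force: [5.5, -6.8, 2.9]
grip_width: 0.146
cur [0.4825 0.135  0.0685] axes x [ 0.004 -0.002 -1.   ] jaw yaw -43.11 q [ 0.41  0.24 -0.81  1.98  0.21  1.   -1.25] F [ 5.5 -6.8  2.9] w 0.146 t 13.15
linear mm [ 1.5 -0.   1.9]
twist -44.3 [ 1.19  0.23 -0.07]
twist 135.7 [-1.7881e+02  1.0000e-01  3.6000e-01]
r 0.085 swing 64.3 Ftan -8.7 Frad -1.23
```

```bash
python3 -m creep '[{"linear":[0,0,-0.0005],"twist":[0,0,0],"fingers":1},{"linear":[0,0,-0.001],"twist":[0,0,0],"fingers":1},{"linear":[0,0,-0.001],"twist":[0,0,0],"fingers":1},{"linear":[0,0,-0.001],"twist":[0,0,0],"fingers":1},{"linear":[0,0,-0.001],"twist":[0,0,0],"fingers":1},{"linear":[0,0,-0.001],"twist":[0,0,0],"fingers":1},{"linear":[0,0,-0.001],"twist":[0,0,0],"fingers":1},{"linear":[0,0,-0.001],"twist":[0,0,0],"fingers":1}]' 40
python3 f.py
python3 - <<'E'
from h import *
import meas
meas.rep('scene','s11.png'); 
for l in ['dial_mark','index_mark','oil_bottle','coverslips','specimen_cup','finger_post']: print(l,[(np.round(r['centre'],3).tolist(),round(r['conf'],2)) for r in nets.place_of('scene',l)])
E
python3 f.py
```

```text
time: 13.82
position: [0.4825, 0.1351, 0.0686]
tool_rot: [0.588, 1.484, -0.589]
ft_force: [6.8, -8.5, 2.3]
grip_width: 0.152
cur [0.4825 0.1351 0.0686] axes x [ 0.005 -0.002 -1.   ] jaw yaw -43.14 q [ 0.41  0.24 -0.81  1.98  0.21  1.   -1.25] F [ 6.8 -8.5  2.3] w 0.152 t 13.8167
linear mm [ 1.6 -0.   2. ]
twist -44.3 [ 1.16  0.29 -0.09]
twist 135.7 [-1.7884e+02  1.4000e-01  4.6000e-01]
r 0.085 swing 64.37 Ftan -10.79 Frad -1.59
scene bar n 127 rect [ 0.4861 -0.0528] [48.40668335 16.1158783 ] mean [ 0.4881 -0.0547  0.0714] yaw -164.4 zmax 0.0756
red 11 [ 0.4529 -0.0657  0.0358]
  tab dir from [ 0.4861 -0.0528] -158.8 dist 0.0357
  tab dir from [ 0.486 -0.053] -159.1 dist 0.0355
disc 489.91778564453125 -60.852298736572266 28.272920608520508 185
whiteline 5 [ 0.5079 -0.0342  0.0418]
dial_mark [([0.33, -0.316, 0.033], 0.93), ([0.458, -0.062, 0.04], 0.73), ([0.427, 0.072, 0.077], 0.42)]
index_mark [([0.486, -0.055, 0.062], 0.58), ([0.457, -0.062, 0.042], 0.48)]
oil_bottle [([0.506, 0.232, 0.001], 0.39)]
coverslips [([0.448, -0.157, -0.003], 0.6)]
specimen_cup [([0.592, -0.003, -0.001], 0.91)]
finger_post [([0.368, -0.24, 0.059], 0.61), ([0.482, 0.137, 0.078], 0.52)]
cur [0.4824 0.1351 0.0686] axes x [ 0.005 -0.002 -1.   ] jaw yaw -43.14 q [ 0.41  0.24 -0.81  1.98  0.21  1.   -1.25] F [ 8.2 -7.8  1.9] w 0.152 t 14.1667
linear mm [ 1.6 -0.   2. ]
twist -44.3 [ 1.16  0.29 -0.09]
twist 135.7 [-1.7884e+02  1.5000e-01  4.5000e-01]
r 0.085 swing 64.39 Ftan -11.33 Frad -0.13
```

All steady; handing in.

```bash
python3 -c "
from h import *
print(job.close_job())"
```

```text
the job is handed in; nothing more can be done
None
```

The job is handed in at about 14 s, well under the 48 s limit, with the fingers still holding the spring arm against the brass stop. `close_job` gives no verdict.

- **Dial:** On the larger clamp I pinched the grey bar and turned it 47.5° clockwise. After I released it, the close wrist view put the pointer line at −164.1° and the red tab at −164.7°.
- **Spring arm:** I gripped the blue post at 40 N and swung the arm 64.4° by my estimate of the pivot, against a nominal 63°. The last 3 mm of commanded travel moved it only about 0.1–0.2 mm, while the force along the swing rose from 4 N to 11 N. That shows it is hard against the stop. The grip width stayed steady at about 13 mm.
- **Other items:** After the swing, the bottle, coverslip box and cup were found within 5 mm of where they started, which is about the accuracy of the networks.

**Disagreements:**
- After the swing the scene camera still gave the bar at −164.4°. It put the tab at −159°, but from only 11 red pixels with the tab partly hidden, so I relied on the close wrist view.
- Just before contact the force sensor read about 4 N, where the stated spring should give about 6 N.

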